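# Unlatch the plate exposure unit and hold its lid half open

## Task

Take the key from its wooden stand, fit it over the fin of the latch on the grey exposure unit, turn the latch with it (not with the hand) anticlockwise seen from above to its stop, clear of the lid, and put the key back fully down in the stand and let go. Only then lift the lid, which falls shut by itself (it has a bar handle), and finish while still gripping it, holding it still and open at 45 degrees with nothing else propping it. Leave everything else where it is.

Things in the scene. Friction and masses are not known exactly. Their poses are not given: they have to be found in the camera images.
- unit: plate exposure unit: fixed grey steel box, 250 (x) x 320 (y) x 90 mm high, with an aluminium lid on top. Origin: centre of its underside, on the table. Its -x side is its front (black dials, latch), +x its back (hinge), z up; yaw within 0.25 rad.
- lid (a joint): lid angle, rad: 0 closed, grows as the front edge is lifted, stop at 1.25. Turns about a line through lid_hinge along the unit's y. Plate 250 x 320 x 14 mm (top 104 mm above the table when closed) from the hinge line to the unit's front face, 0.5 to 1 kg. Falls shut when let go; 3 to 6 N at the handle lift it. Physically blocked while the latch finger lies over it.
- lid_hinge (a point): midpoint of the lid's hinge line: in the unit's frame 125 mm behind its centre (+x), 90 mm above the table (underside of the lid). Does not move with the lid.
- lid_handle (a point): middle of the lid's bar handle: round dark steel bar, 12 mm diameter, 130 mm long, parallel to the unit's y, on two 12 mm posts 58 mm either side. 42 mm above the lid's top face, 210 mm ahead (-x) of the hinge line and, closed, 56 mm above it (146 mm above the table). Moves and turns with the lid; point y along the bar.
- latch (a joint): latch angle, rad, about a vertical axis: at 0 its finger points to the unit's +x, over the lid; grows anticlockwise seen from above, finger swinging to the unit's +y; stop at 1.4. Clear of the lid from 1.1 on. Starts between 0 and 0.25, stays where it is left; turning takes 0.06 N m.
- latch_fin (a point): foot of the latch's fin, on the latch's axis, 113 mm above the table; in the unit's frame 151 mm ahead of its centre (-x), 100 mm to its right (-y). Fin: steel tongue 18 mm long, 7 thick, 14 high, on a disc of 36 mm diameter and the finger (14 mm wide, 8 thick, tip 40 mm from the axis). Site x runs along fin and finger and turns with them.
- stand: fixed wooden block, 74 (x) x 62 (y) x 36 mm high, with a pocket 38 (x) x 27 (y) mm in its middle, 28 mm deep (floor 8 mm above the table). Origin: centre of its underside. To the right of the unit, yaw within 0.5 rad.
- key: socket key upright in the stand, 135 mm tall, 0.13 to 0.25 kg. Origin: centre of its foot, 8 mm above the table in the stand; z up its shaft; starts with x along the stand's x. Foot: steel block 32 (x) x 21 (y) x 30 mm high with a slot 23 (x) x 12 (y) mm, 18 deep, open below: 2.5 mm play round the fin, so it turns some 0.3 rad before it drives it. Half a turn about z gives the same key.
- key_grip (a point): point on the key's axis 112 mm above its foot, in the middle of its flat dark wooden grip: 36 (x) x 12 (y) mm, from 85 to 135 mm above the foot, to be pinched across its 12 mm. Between foot block and grip runs a shaft of 14 mm diameter.
- tin: bystander: round ink tin, 80 mm across, 55 mm high, behind the stand; origin centre of underside
- cleaner: bystander: white bottle, 60 mm across, 150 mm high, far right; origin centre of underside
- loupe: bystander: black round loupe, 38 mm across, 38 mm high, between stand and unit; origin centre of underside
- cards: bystander: stack of cards 150 (x) x 105 (y) x 22 mm, near left; origin centre of underside
- block_a: bystander: wooden type block 62 (x) x 36 (y) x 23 mm, left of the unit; origin centre of underside
- block_b: bystander: wooden type block 75 (x) x 30 (y) x 23 mm, left of the unit; origin centre of underside
- brayer: bystander: ink roller, rubber roll 40 mm across, 100 mm long (y), handle reaching 145 mm to its -x, 40 mm high, far left; origin on the table under the middle of the roll
Mind the look-alikes: they are no part of the job. Leave any yellow look-alike of the key alone.

How it is judged (in metres and radians):
On the way, in this order (a step that is already met when the one before it is completed fails the run):
1. the latch is turned clear of the lid with the key (value of joint latch above 1.1 rad and value of joint lid below 0.05 rad and horizontal distance between key and latch_fin below 0.01 m), for 0.1 s.
2. the key stands in its stand again, let go (horizontal distance between key and stand below 0.012 m and z of key in the frame of stand below 0.016 m and angle between key's own z axis and vertical below 0.2 rad and contact force between the fingers and key below 0.1 N and linear speed of key below 0.03 m/s and value of joint lid below 0.05 rad), for 0.2 s.
3. the lid is lifted by its handle to 45 degrees (value of joint lid above 0.663 rad and contact force between the fingers and lid above 1 N), for 0.2 s.
At the end, for the whole second after the job is handed in: The lid stands still at 45 degrees within 7 degrees, held by the fingers (over 1 N) and propped by nothing else; the latch is past 1.1 rad; the key stands upright in its stand, foot under 16 mm above the table and within 12 mm of the middle, not touched (all of step 3 and value of joint lid below 0.908 rad and velocity of joint lid between -0.05 and 0.05 rad/s and value of joint latch above 1.1 rad and contact force between key and lid below 0.1 N and horizontal distance between key and stand below 0.012 m and z of key in the frame of stand below 0.016 m and angle between key's own z axis and vertical below 0.2 rad and contact force between the fingers and key below 0.1 N and linear speed of key below 0.03 m/s); the arm keeps its last pose, push and grip.
It fails at once if the lid is raised while the latch is over it (value of joint lid above 0.06 rad and value of joint latch below 1 rad).
It fails at once if the hand turns or pushes the latch directly (contact force between any of the fingers, the arm and latch above 1 N).
It fails at once if a bystander is displaced by over 20 mm (distance of any of tin, cleaner, loupe, cards, block_a, block_b, brayer from where it was at the start of the episode above 0.02 m).
It fails at once if a bystander props the lid (contact force between any of tin, cleaner, loupe, cards, block_a, block_b, brayer and lid above 0.1 N).
It also fails if it takes over 58 s, if anything falls off the work surface, if the arm or the gripper's body presses on something with over 40 N, if the wrist force passes 120 N, or if a joint passes its speed limit or range.

## Robot

A 6-joint arm with a two-finger parallel gripper is mounted at the origin on the work surface. World frame = base frame: x ahead of the robot, y to its left, z up, the work surface at z = 0. Lengths are in mm, angles in rad, forces in N, time in s.
With the tool pointing down it reaches from about 300 to 775 mm from the base axis. Payload 14.6 kg.
Tool frame: the origin (TCP) lies at the very end of the fingers, on their centre line; the grasp point (between the pads) lies 19 mm behind it; z points along the fingers, y is the line along which they close (so a half turn about z gives the same grasp; the last joint's range is limited). The gripper opens to 94 mm and grips with 3 to 60 N. Pads are 16 mm wide; open, the fingers measure 119 mm over their backs; the gripper's body (75 mm by 177 mm) begins 78 mm behind the grasp point.
Start: joints at [-1.375, 0.3, 1.521, -0, 1.321, -0.067], TCP at [142.875, -531.108, 205.446] pointing down, gripper open.
Joint ranges: [-3.03, 3.03], [-0.79, 2.21], [0.23, 2.52], [-1.04, 4.18], [0, 3.07], [-2.55, 2.55]. Speed limits (rad/s): [2.22, 2.22, 2.57, 3.14, 3.14, 3.14].

## Interface

Orientations are given as [roll, pitch, yaw] about the fixed x, y, z axes, in that order (R = Rz(yaw) Ry(pitch) Rx(roll)).
In Python, from cell import manip, camera, get_calibration gives the robot as it stands.
- The arm moves only by the tool arm_command, never from a script. Its argument "targets" is a list of rows, each an object of numbers: "hand": the opening, from -1 (shut) to 1 (fully open), so that 0 is half open; "x", "y", "z": the shift along the tool's x, y, z in m; "yaw": the turn about the tool's z in rad. In form: [{"hand": .., "x": .., "y": .., "z": .., "yaw": ..}, ...]. A call has 1 to 10 rows; each row shifts and turns the commanded pose from where the row before left it, along the tool's axes as they then stand; what a row does not reach is not made up. A row lasts 1/10 s, in which the tool goes at most 50 mm and 8.59 degrees, less where a joint would pass 70% of its speed; a pose out of reach is approached as far as the arm can. A call is refused whole if a number of a shift passes 0.05 or a number of a turn 0.15, either way. A call with a gripper value outside its range is refused whole. The fingers move at their own pace and stop on an object; "newtons" is the grip in N (left out, the last holds). Time passes only in rows, so rows that do not move let the fingers close. It gives the time, the measured TCP pose, the force, the opening and the grip force at its end, in the units of the state.
- manip.read_state(): the state, without advancing time (a new reading comes with each control period).
- camera(name): name is "scene" or "top" or "wrist"; returns the picture (384x512x3 uint8, red, green, blue); there is no depth.
- get_calibration(name): a dict with "K" (3x3 intrinsics, pixels), "cam_to_world" (4x4, takes a point from camera to world coordinates). Camera axes: x right, y up, looking along -z (the intrinsics and any distortion apply to the point x, -y, -z); pixel columns grow to the right and rows downward; lengths in mm; the calibration is good to about 2 mm. The wrist camera is an equidistant fisheye: a pixel r from the principal point sees the ray r / f radians off the axis. A picture is of the moment at which its call begins: read the wrist's pose just before it. get_calibration takes no time and is no camera call; for the wrist camera it gives the pose at the moment of the call.
- manip.sign_off(): hands the job in; it is judged then, once.
The state is a dict: "clock": time; "joints": joint angles; "qd": joint speeds; "effort": joint torques, N m; "eef_pos": TCP position; "eef_rot": TCP orientation; "wrist_force": force on the tool from outside, world axes, zero at the start; "moment": the same for the moment, N m; "finger_gap": finger opening in mm; "finger_force": force on a finger pad.
Only numpy, scipy, OpenCV 4.12 (cv2) and the standard library are available. Lean on these libraries where they do the work, as an engineer would, in place of code of your own. Each camera call takes 0.05 s, during which the arm holds its last target. There are 200 camera calls.

## Working session

There is one attempt and no reset: what is moved stays moved. The work goes in short steps, Python scripts to look and compute and a tool call to move; the robot and the scene stay as the last step left them, time stands still between calls to the robot, and variables do not carry over. Pictures are saved under pics/ and viewed, at most 10 in all, crops included, and the job is handed in when it is done.

Besides the shell and the picture viewer there is one more tool, called after "Emit:" by a JSON object that holds its "fn" and its "kwargs". arm_command: Moves the arm, as the interface text tells. Its arguments: {"type":"object","properties":{"targets":{"type":"array"},"newtons":{"type":"number"}},"required":["targets"]}

```bash
ls; mkdir -p pics
python3 - <<'E'
from cell import manip,camera,get_calibration
import cv2,numpy as np
for n in("scene","top","wrist"):
    c=get_calibration(n);print(n,np.round(c["K"],1).tolist(),np.round(c["cam_to_world"],3).tolist(),[k for k in c])
    cv2.imwrite(f"pics/{n}0.png",camera(n)[:,:,::-1])
a=cv2.imread("pics/scene0.png");b=cv2.imread("pics/top0.png")
cv2.imwrite("pics/t.png",cv2.resize(b,(800,600),interpolation=cv2.INTER_CUBIC))
cv2.imwrite("pics/s.png",cv2.resize(a,(800,600),interpolation=cv2.INTER_CUBIC))
print(manip.read_state())
E
```

```text
pics
scene [[469.5, 0.0, 249.5], [0.0, 469.5, 193.5], [0.0, 0.0, 1.0]] [[0.527, -0.54, 0.656, 1384.476], [0.849, 0.324, -0.417, -528.797], [0.012, 0.777, 0.629, 893.879], [0.0, 0.0, 0.0, 1.0]] ['K', 'cam_to_world']
top [[446.5, 0.0, 256.9], [0.0, 446.5, 195.4], [0.0, 0.0, 1.0]] [[0.024, 0.981, -0.193, 301.891], [-1.0, 0.027, 0.011, 4.966], [0.016, 0.192, 0.981, 1398.745], [0.0, 0.0, 0.0, 1.0]] ['K', 'cam_to_world']
wrist [[297.3, 0.0, 258.1], [0.0, 297.3, 190.1], [0.0, 0.0, 1.0]] [[0.259, 0.94, 0.222, 206.965], [-0.966, 0.252, 0.059, -513.102], [-0.0, -0.229, 0.973, 383.802], [0.0, 0.0, 0.0, 1.0]] ['K', 'cam_to_world']
{'clock': 0.15, 'joints': array([-1.37457060e+00,  3.00302209e-01,  1.52140735e+00, -8.81113578e-06,
        1.32067122e+00, -6.65844999e-02]), 'qd': array([ 3.22500003e-04, -1.46459240e-03, -2.09045362e-03, -1.28187613e-05,
        2.81439487e-04, -7.11447868e-04]), 'effort': array([-2.55518526e-04, -5.31964087e+01, -3.52824032e+01,  7.07550882e-02,
        2.35687714e-02, -5.09039091e-05]), 'eef_pos': array([ 142.85545392, -530.93748068,  205.05246407]), 'eef_rot': array([-3.14080571e+00, -4.39219666e-05,  2.62812389e-01]), 'wrist_force': array([-0.74514335, -0.40656003,  0.51048996]), 'moment': array([ 0.04705171, -0.03512106, -0.0212247 ]), 'finger_force': 0.0, 'finger_gap': 94.13313272117315}
```

View pics/t.png

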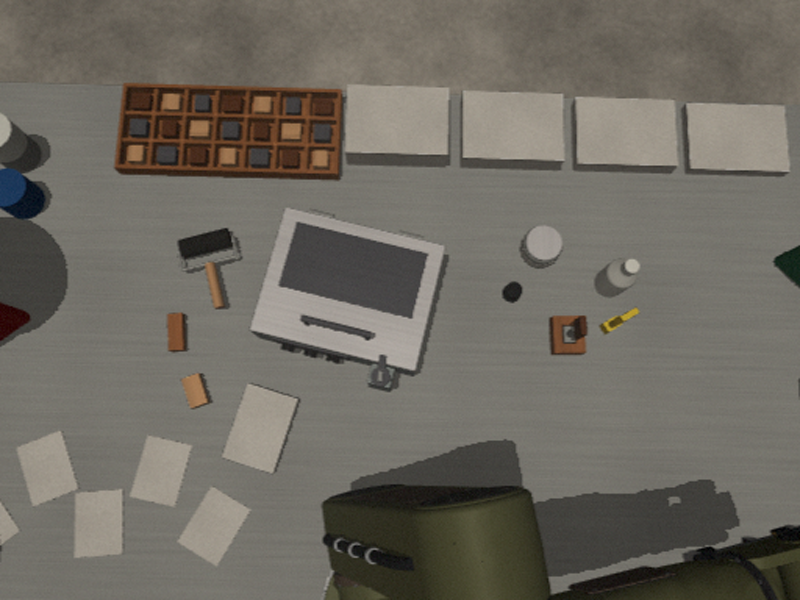

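View pics/s.png

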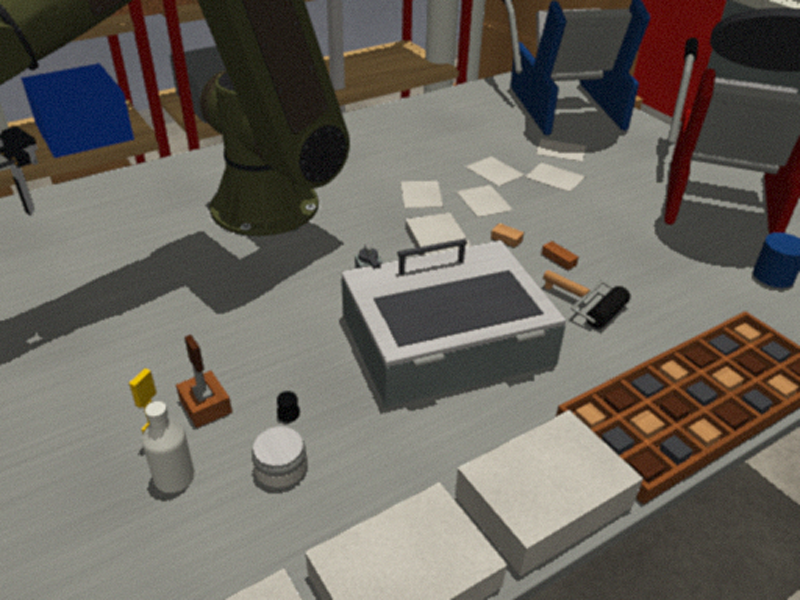

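View pics/wrist0.png

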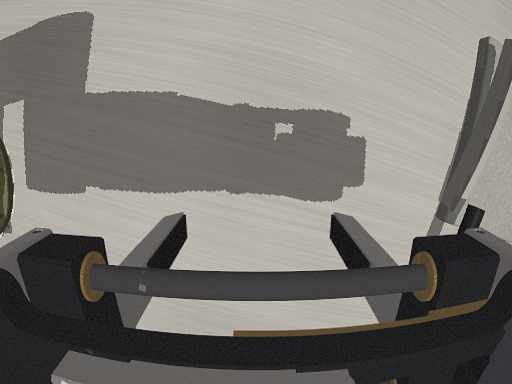

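The top view shows the unit's lid corners at (287,208), (444,245), (417,373) and (251,331) in 800-wide pixels. The latch is at (382,373), the handle bar runs (303,319)-(373,336), the stand is at (569,335) with the dark key in it, and the yellow look-alike is to its right at (620,320).

```bash
cat > h.py <<'E'
import numpy as np,cv2
from scipy.optimize import least_squares
from cell import manip,camera,get_calibration
def ray(c,u,v,fish=False):
    K=c["K"];x=(u-K[0][2])/K[0][0];y=(v-K[1][2])/K[1][1]
    d=np.array([x,-y,-1.])
    if fish:
        r=np.hypot(x,y);d=np.array([x/r*np.sin(r),-y/r*np.sin(r),-np.cos(r)])
    T=np.array(c["cam_to_world"]);return T[:3,3],T[:3,:3]@d
def at(c,u,v,z,fish=False):
    o,d=ray(c,u,v,fish);return (o+d*(z-o[2])/d[2])[:2]
def proj(c,P,fish=False):
    T=np.array(c["cam_to_world"]);p=(np.atleast_2d(P)-T[:3,3])@T[:3,:3]
    K=c["K"];x,y,w=p[:,0],-p[:,1],-p[:,2]
    if fish:
        r=np.hypot(x,y);t=np.arctan2(r,w);x,y=x/r*t,y/r*t
    else: x,y=x/w,y/w
    return np.c_[K[0][2]+K[0][0]*x,K[1][2]+K[1][1]*y]
def fit(loc,obs,x0):
    """planar pose [x,y,yaw]; loc Nx3, obs list of (calib,fish,u,v)"""
    def w(p):
        c,s=np.cos(p[2]),np.sin(p[2]);L=np.array(loc,float)
        return np.c_[p[0]+c*L[:,0]-s*L[:,1],p[1]+s*L[:,0]+c*L[:,1],L[:,2]]
    def f(p): return np.concatenate([proj(o[0],P,o[1])[0]-o[2:] for o,P in zip(obs,w(p))])
    r=least_squares(f,x0,x_scale=[10,10,.1]);return r.x,np.round(r.fun,1)
E
python3 - <<'E'
from h import *
t=get_calibration("top");s=.64
def T(l): return [(t,False,u*s-.2,v*s-.2) for u,v in l]
p,r=fit([(125,160,104),(125,-160,104),(-125,-160,104),(-125,160,104)],T([(287,208),(444,245),(417,373),(251,331)]),[500,100,0])
print(p,r)
c,q=np.cos(p[2]),np.sin(p[2])
print("fin",p[0]-151*c+100*q,p[1]-151*q-100*c)
print("handle",p[0]-85*c,p[1]-85*q)
p,r=fit([(37,31,36),(37,-31,36),(-37,-31,36),(-37,31,36)],T([(550,317),(585,316),(587,353),(553,354)]),[400,-250,0]);print(p,r)
print(at(t,580*s,323*s,143))
b=cv2.imread("pics/top0.png")
A=cv2.resize(b[185:245,335:415],(560,420),interpolation=cv2.INTER_CUBIC)
cv2.imwrite("pics/c.png",A)
E
```

```text
[ 5.87569590e+02  9.03717291e+01 -2.11921410e-01] [-0.8 -0.1  1.6  0.4 -0.2 -0.8 -0.5  0.4]
fin 418.9138038126075 24.370017335737415
handle 504.4711608219591 108.25051960875885
[ 5.19402415e+02 -3.42157859e+02  4.74312690e-02] [ 1.3 -0.1 -1.3  0.1 -0.8  0.1  0.9 -0.1]
[ 524.39083572 -336.64728686]
```

View pics/c.png

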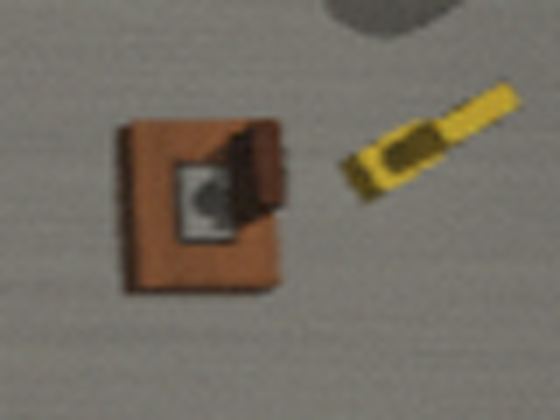

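The crop shows the stand top spanning about (130,120)-(280,290), the foot block in it at (208,203), and the grip's top end at about (267,163), aligned with the stand. I'll move near it and look with the wrist camera.

Emit:
{"fn": "arm_command", "kwargs": {"targets": [{"hand": 1, "x": 0, "y": 0, "z": 0, "yaw": 0.115}, {"hand": 1, "x": 0, "y": 0, "z": 0, "yaw": 0.115}, {"hand": 1, "x": 0.04, "y": -0.0225, "z": 0, "yaw": 0}, {"hand": 1, "x": 0.04, "y": -0.0225, "z": 0, "yaw": 0}, {"hand": 1, "x": 0.04, "y": -0.0225, "z": 0, "yaw": 0}, {"hand": 1, "x": 0.04, "y": -0.0225, "z": 0, "yaw": 0}, {"hand": 1, "x": 0.04, "y": -0.0225, "z": 0, "yaw": 0}, {"hand": 1, "x": 0.04, "y": -0.0225, "z": 0, "yaw": 0}, {"hand": 1, "x": 0.04, "y": -0.0225, "z": 0, "yaw": 0}, {"hand": 1, "x": 0.03, "y": -0.0225, "z": 0, "yaw": 0}]}}

```text
clock: 1.15
eef_pos: [448.6, -339.5, 205.2]
eef_rot: [-3.141, 0.0, 0.034]
wrist_force: [-0.0, -0.7, -0.2]
finger_gap: 94.1
finger_force: 0.0
```

Run:
```python
from h import *
import pickle
s=manip.read_state();c=get_calibration("wrist");im=camera("wrist")
pickle.dump(c,open("w1.pkl","wb"))
print(s["clock"],s["eef_pos"],s["eef_rot"],s["joints"])
print(proj(c,[(519,-342,36),(524,-337,143)],True))
cv2.imwrite("pics/w1.png",cv2.resize(im,(800,600),interpolation=cv2.INTER_CUBIC)[:,:,::-1])
```

```text
1.15 [ 448.60272709 -339.51938834  205.15485647] [-3.14126754e+00  1.59278065e-04  3.35325401e-02] [-7.13026867e-01  3.28440328e-01  1.48432295e+00  1.34376893e-04
  1.32916708e+00  8.24204770e-01]
[[262.76225713 117.97295422]
 [258.84454191 110.14783209]]
```

View pics/w1.png

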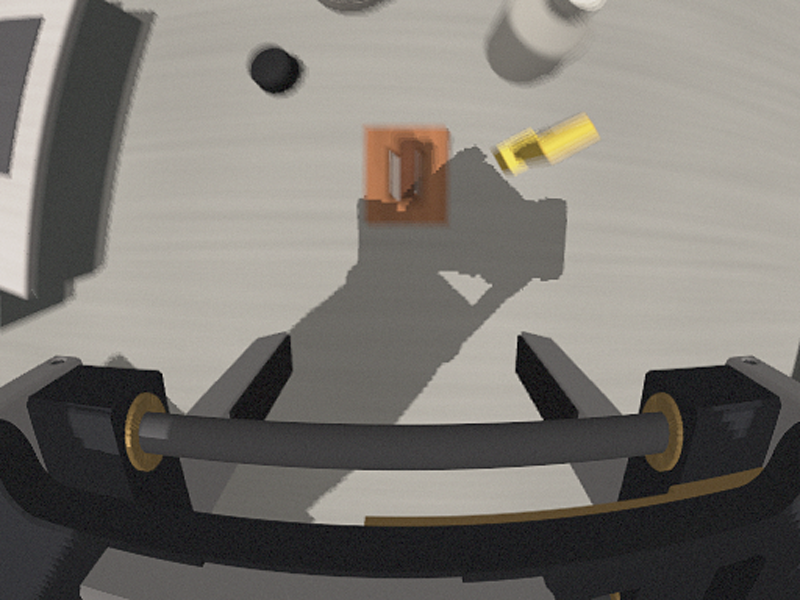

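The wrist view shows the stand at (406,175), but blurred because the arm was still moving. I'll retake it settled and enlarged.

Run:
```python
from h import *
import pickle
camera("top")
s=manip.read_state();c=get_calibration("wrist");im=camera("wrist")
pickle.dump(c,open("w1.pkl","wb"))
print(s["clock"],s["eef_pos"],s["qd"].round(3))
cv2.imwrite("pics/w2.png",cv2.resize(im[70:160,210:330],(792,594),interpolation=cv2.INTER_CUBIC)[:,:,::-1])
```

```text
1.25 [ 449.43510247 -338.27631797  204.99716622] [-0.078 -0.018  0.023 -0.014 -0.003 -0.067]
```

View pics/w2.png

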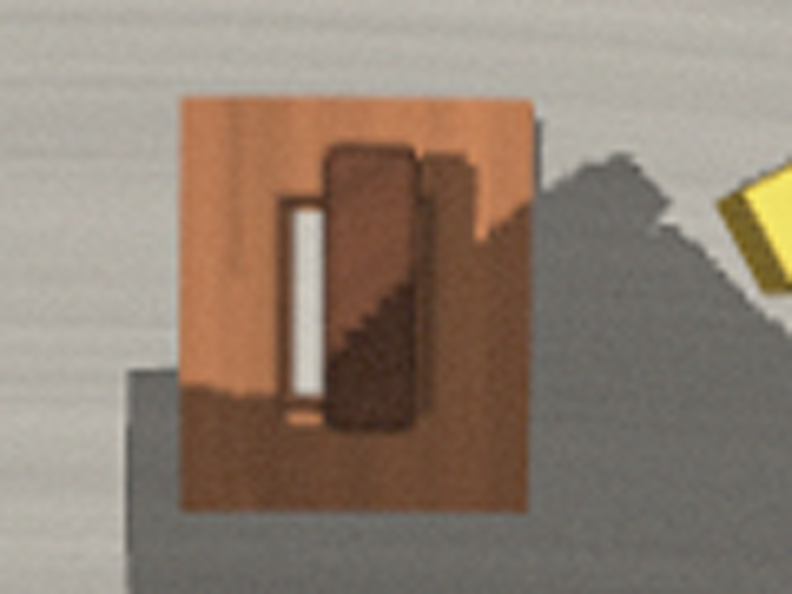

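Stand top corners in the crop are (180,98), (533,100), (528,511) and (181,512). The grip's top face corners are (323,147), (416,150), (413,430) and (326,430).

Run:
```python
from h import *
import pickle
c=pickle.load(open("w1.pkl","rb"))
W=lambda l:[(c,True,u/6.6+209.6,v/6.6+69.6) for u,v in l]
print(fit([(37,31,36),(37,-31,36),(-37,-31,36),(-37,31,36)],W([(180,98),(533,100),(528,511),(181,512)]),[519,-342,0]))
print(fit([(18,6,143),(18,-6,143),(-18,-6,143),(-18,6,143)],W([(323,147),(416,150),(413,430),(326,430)]),[519,-342,0]))
s=manip.read_state();print(s["eef_pos"],s["eef_rot"],s["qd"].round(3))
```

```text
(array([ 5.22666453e+02, -3.41219794e+02,  3.40957737e-02]), array([-0.1, -0.2, -0. , -0.2,  0.2,  0.3, -0.1, -0. ]))
(array([ 5.22420274e+02, -3.40989456e+02,  3.57328393e-02]), array([-0.4, -0.6,  0.5, -1. ,  0.8,  0.9, -0.9,  0.8]))
[ 447.92460927 -339.65479553  204.9818933 ] [-3.14101321e+00  5.71828325e-04  3.59015480e-02] [-0.055 -0.013  0.015 -0.008 -0.001 -0.024]
```

Emit:
{"fn": "arm_command", "kwargs": {"targets": [{"hand": 0, "x": 0.025, "y": 0.001, "z": 0, "yaw": 0}, {"hand": 0, "x": 0.025, "y": 0.001, "z": 0, "yaw": 0}, {"hand": 0, "x": 0.025, "y": 0.001, "z": 0, "yaw": 0}, {"hand": 0, "x": 0, "y": 0, "z": 0, "yaw": 0}, {"hand": 0, "x": 0, "y": 0, "z": 0, "yaw": 0}, {"hand": 0, "x": 0, "y": 0, "z": 0, "yaw": 0}]}}

```text
clock: 1.9
eef_pos: [520.7, -342.2, 205.5]
eef_rot: [-3.142, 0.0, 0.032]
wrist_force: [-0.6, -0.1, 0.2]
finger_gap: 49.5
finger_force: 0.0
```

```bash
cat >> h.py <<'E'
def meas(n=6):
    P=[]
    for _ in range(n):
        s=manip.read_state();P.append(np.r_[s["eef_pos"],s["eef_rot"]]);camera("top")
    P=np.array(P);P[:,3]%=2*np.pi
    return np.median(P,0).round(3),P.std(0).round(2),s["clock"],s["finger_gap"]
E
python3 -c "
from h import *
print(meas())"
```

```text
(array([ 5.21079e+02, -3.41989e+02,  2.05732e+02,  3.14100e+00,
       -0.00000e+00,  3.20000e-02]), array([0.26, 0.13, 0.12, 0.  , 0.  , 0.  ]), 2.15, 47.06553640966681)
```

Emit:
{"fn": "arm_command", "kwargs": {"targets": [{"hand": 0, "x": 0.0015, "y": -0.001, "z": 0.026, "yaw": 0}, {"hand": 0, "x": 0, "y": 0, "z": 0.026, "yaw": 0}, {"hand": 0, "x": 0, "y": 0, "z": 0.026, "yaw": 0}, {"hand": 0, "x": 0, "y": 0, "z": 0.026, "yaw": 0}, {"hand": 0, "x": 0, "y": 0, "z": 0, "yaw": 0}, {"hand": -1, "x": 0, "y": 0, "z": 0, "yaw": 0}, {"hand": -1, "x": 0, "y": 0, "z": 0, "yaw": 0}, {"hand": -1, "x": 0, "y": 0, "z": 0, "yaw": 0}, {"hand": -1, "x": 0, "y": 0, "z": 0, "yaw": 0}, {"hand": -1, "x": 0, "y": 0, "z": 0, "yaw": 0}], "newtons": 40}}

```text
clock: 3.2
eef_pos: [523.5, -340.6, 102.0]
eef_rot: [3.141, -0.001, 0.033]
wrist_force: [0.7, 0.4, 5.6]
finger_gap: 11.9
finger_force: 40.0
```

```bash
python3 -c "
from h import *
print(meas(5),manip.read_state()['wrist_force'],manip.read_state()['finger_force'])"
```

```text
(array([ 5.23505e+02, -3.40629e+02,  1.02023e+02,  3.14100e+00,
       -1.00000e-03,  3.30000e-02]), array([0.02, 0.01, 0.01, 0.  , 0.  , 0.  ]), 3.4, 11.921227221473993) [-0.3326374   0.89072232  4.91527208] 40.00145137310028
```

Emit:
{"fn": "arm_command", "kwargs": {"targets": [{"hand": -1, "x": 0, "y": 0, "z": -0.02, "yaw": 0}, {"hand": -1, "x": 0, "y": 0, "z": -0.03, "yaw": 0}, {"hand": -1, "x": 0, "y": 0, "z": -0.04, "yaw": 0}, {"hand": -1, "x": 0, "y": 0, "z": -0.04, "yaw": 0}, {"hand": -1, "x": 0, "y": 0, "z": -0.04, "yaw": 0}]}}

```text
clock: 3.95
eef_pos: [523.0, -340.3, 272.7]
eef_rot: [-3.141, 0.001, 0.033]
wrist_force: [0.4, -0.4, -1.6]
finger_gap: 12.0
finger_force: 40.0
```

Emit:
{"fn": "arm_command", "kwargs": {"targets": [{"hand": -1, "x": -0.017, "y": -0.037, "z": 0, "yaw": 0}, {"hand": -1, "x": -0.017, "y": -0.037, "z": 0, "yaw": 0}, {"hand": -1, "x": -0.017, "y": -0.037, "z": 0, "yaw": 0}, {"hand": -1, "x": -0.017, "y": -0.037, "z": 0, "yaw": 0}, {"hand": -1, "x": -0.017, "y": -0.037, "z": 0, "yaw": 0}, {"hand": -1, "x": -0.017, "y": -0.037, "z": 0, "yaw": 0}, {"hand": -1, "x": -0.017, "y": -0.037, "z": 0, "yaw": 0}, {"hand": -1, "x": -0.017, "y": -0.037, "z": 0, "yaw": 0}, {"hand": -1, "x": -0.017, "y": -0.037, "z": 0, "yaw": 0}, {"hand": -1, "x": -0.017, "y": -0.037, "z": 0, "yaw": 0}]}}

```text
clock: 4.95
eef_pos: [340.1, 24.8, 271.3]
eef_rot: [-3.142, 0.0, 0.032]
wrist_force: [-0.0, 1.4, -0.9]
finger_gap: 11.7
finger_force: 40.0
```

Run:
```python
from h import *
import pickle
print(meas(6))
c=get_calibration("wrist");im=camera("wrist")
pickle.dump(c,open("w3.pkl","wb"))
print(proj(c,[(419,24,113),(348,24,180)],True))
cv2.imwrite("pics/w3f.png",im[:,:,::-1])
cv2.imwrite("pics/w3.png",cv2.resize(im[20:260,100:420],(800,600),interpolation=cv2.INTER_CUBIC)[:,:,::-1])
```

```text
(array([ 3.40417e+02,  2.48680e+01,  2.71523e+02,  3.14200e+00,
       -0.00000e+00,  3.50000e-02]), array([1.05, 1.61, 0.12, 0.  , 0.  , 0.  ]), 5.2, 11.713407796711708)
[[259.96447195 111.57836028]
 [258.04115711 186.21876747]]
```

View pics/w3.png

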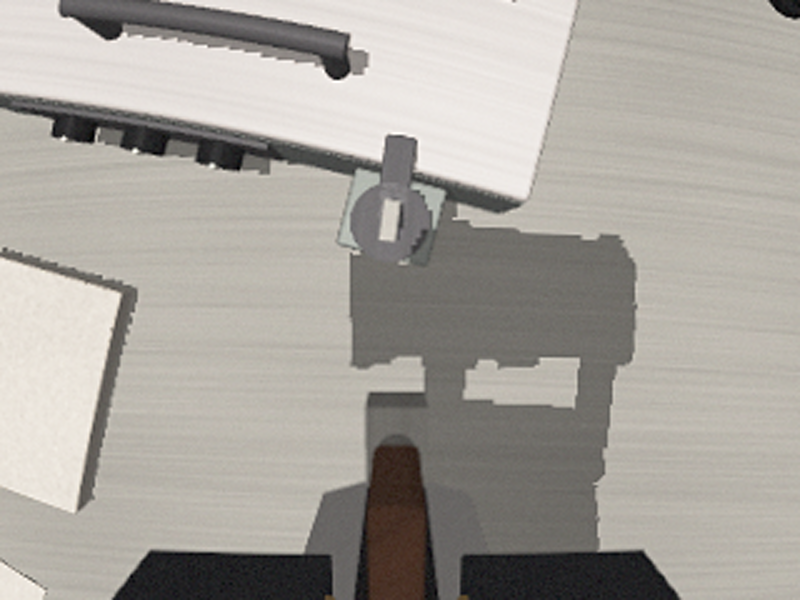

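The latch shows the disc centred at about (391,222), the pale fin top at about (390,220) and the finger tip at about (402,136). The held key's foot has its front lower edge from (367,393) to (428,393), hanging straight.

Run:
```python
from h import *
import pickle
c=pickle.load(open("w3.pkl","rb"))
im=cv2.imread("pics/w3f.png");x0,y0=244,92
g=cv2.resize(cv2.cvtColor(im[y0:y0+32,x0:x0+24],cv2.COLOR_BGR2GRAY),None,fx=8,fy=8,interpolation=cv2.INTER_CUBIC)
m=(g>165).astype(np.uint8);n,l,st,ce=cv2.connectedComponentsWithStats(m)
for i in range(1,n):
    if st[i,4]<300: continue
    pts=np.argwhere(l==i)[:,::-1].astype(np.float32)
    b=cv2.boxPoints(cv2.minAreaRect(pts))/8+[x0-.44,y0-.44]
    w=np.array([at(c,u,v,127,True) for u,v in b]);print(st[i],w.round(1).tolist(),w.mean(0).round(2))
    print(np.diff(w,axis=0).round(1).tolist(), np.arctan2(*np.diff(w,axis=0)[:,::-1].T).round(3))
f=lambda u,v,z:at(c,u/2.5+99.7,v/2.5+19.7,z,True)
A=f(391,222,113);B=f(402,136,113);print("disc",A,"tip",B,"ang",np.arctan2(*(B-A)[::-1]),np.hypot(*(B-A)))
print("foot front edge",f(367,393,180),f(428,393,180))
p,r=fit([(-125,-160,104)]+[(-79,-65,146)],[(c,True,522/2.5+99.7,203/2.5+19.7),(c,True,350/2.5+99.7,40/2.5+19.7)],[587,90,-.21]);print(p,r)
```

```text
[   0    0   61   46 1585] [[439.9, 42.4], [440.1, 34.3], [434.0, 34.1], [433.8, 42.2]] [436.94  38.24]
[[0.2, -8.1], [-6.2, -0.2], [-0.2, 8.1]] [-1.548 -3.111  1.594]
[167  14  25  16 368] [[438.6, 19.9], [438.8, 16.7], [436.7, 16.6], [436.6, 19.8]] [437.67  18.27]
[[0.1, -3.2], [-2.1, -0.1], [-0.1, 3.2]] [-1.534 -3.11   1.607]
[  61   59   66  138 6632] [[414.1, 33.6], [432.3, 31.9], [431.6, 24.8], [413.4, 26.5]] [422.85  29.23]
[[18.3, -1.7], [-0.7, -7.1], [-18.3, 1.7]] [-0.093 -1.668  3.05 ]
disc [422.36043781  28.43885493] tip [461.95056518  24.732024  ] ang -0.09335800809963163 39.76328433582039
foot front edge [356.50046986  34.94324288] [357.19679077  12.3822159 ]
[ 5.90317386e+02  9.47135498e+01 -2.22575065e-01] [ 1.5  1.3 -1.3 -1.2]
```

Emit:
{"fn": "arm_command", "kwargs": {"targets": [{"hand": -1, "x": 0.028, "y": -0.001, "z": 0, "yaw": 0}, {"hand": -1, "x": 0.028, "y": -0.001, "z": 0, "yaw": 0}, {"hand": -1, "x": 0.026, "y": -0.0007, "z": 0, "yaw": 0}, {"hand": -1, "x": 0, "y": 0, "z": 0.02, "yaw": 0.126}, {"hand": -1, "x": 0, "y": 0, "z": 0.02, "yaw": 0}, {"hand": -1, "x": 0, "y": 0, "z": 0, "yaw": 0}, {"hand": -1, "x": 0, "y": 0, "z": 0, "yaw": 0}]}}

```text
clock: 6.0
eef_pos: [423.4, 28.4, 231.8]
eef_rot: [3.142, 0.0, -0.094]
wrist_force: [1.1, 0.5, -1.3]
finger_gap: 11.7
finger_force: 40.0
```

Run:
```python
from h import *
import pickle
print(meas(6))
c=get_calibration("wrist");im=camera("wrist")
pickle.dump(c,open("w4.pkl","wb"))
print(proj(c,[(422.7,29,127),(422.7,29,137)],True))
cv2.imwrite("pics/w4f.png",im[:,:,::-1])
cv2.imwrite("pics/w4.png",cv2.resize(im[120:240,180:340],(800,600),interpolation=cv2.INTER_CUBIC)[:,:,::-1])
```

```text
(array([ 4.23554e+02,  2.87570e+01,  2.32320e+02,  3.14200e+00,
       -1.00000e-03, -9.30000e-02]), array([0.09, 0.18, 0.24, 0.  , 0.  , 0.  ]), 6.25, 11.537512511206822)
[[258.88782653 190.2918567 ]
 [258.91880344 192.70499522]]
```

View pics/w4.png

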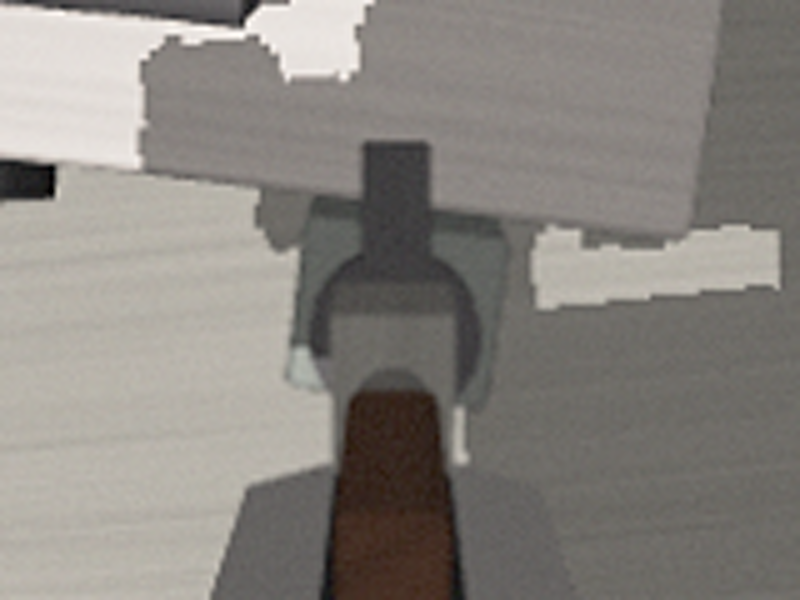

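The foot's lower front edge is at (330..458, 282) and the finger is centred at x=397, so the key sits within about 0.5 mm laterally and is parallel to the finger.

Run:
```python
from h import *
import pickle
c=pickle.load(open("w4.pkl","rb"))
f=lambda u,v,z:at(c,u/5+179.6,v/5+119.6,z,True).round(1)
print("foot edge",f(330,282,138.3),f(458,282,138.3),"finger tip",f(363,142,113),f(431,142,113))
```

```text
foot edge [440.2  39.8] [437.9  16.1] finger tip [463.4  31.9] [462.1  18.3]
```

Emit:
{"fn": "arm_command", "kwargs": {"targets": [{"hand": -1, "x": 0, "y": 0.0005, "z": 0.006, "yaw": 0}, {"hand": -1, "x": 0, "y": 0, "z": 0.006, "yaw": 0}, {"hand": -1, "x": 0, "y": 0, "z": 0.006, "yaw": 0}, {"hand": -1, "x": 0, "y": 0, "z": 0.005, "yaw": 0}, {"hand": -1, "x": 0, "y": 0, "z": 0, "yaw": 0}, {"hand": -1, "x": 0, "y": 0, "z": 0, "yaw": 0}]}}

```text
clock: 6.95
eef_pos: [423.1, 28.6, 208.4]
eef_rot: [3.142, 0.0, -0.093]
wrist_force: [-0.5, 0.2, -1.3]
finger_gap: 11.8
finger_force: 40.0
```

Emit:
{"fn": "arm_command", "kwargs": {"targets": [{"hand": -1, "x": 0, "y": 0, "z": 0, "yaw": -0.1}, {"hand": -1, "x": 0, "y": 0, "z": 0, "yaw": -0.1}, {"hand": -1, "x": 0, "y": 0, "z": 0, "yaw": -0.1}, {"hand": -1, "x": 0, "y": 0, "z": 0, "yaw": -0.1}, {"hand": -1, "x": 0, "y": 0, "z": 0, "yaw": -0.1}, {"hand": -1, "x": 0, "y": 0, "z": 0, "yaw": -0.1}, {"hand": -1, "x": 0, "y": 0, "z": 0, "yaw": -0.1}, {"hand": -1, "x": 0, "y": 0, "z": 0, "yaw": -0.1}, {"hand": -1, "x": 0, "y": 0, "z": 0, "yaw": -0.1}, {"hand": -1, "x": 0, "y": 0, "z": 0, "yaw": -0.1}]}}

```text
clock: 7.95
eef_pos: [423.1, 29.2, 208.7]
eef_rot: [-3.141, -0.001, 0.911]
wrist_force: [-0.6, 4.9, -0.7]
finger_gap: 11.9
finger_force: 40.0
```

Emit:
{"fn": "arm_command", "kwargs": {"targets": [{"hand": -1, "x": 0, "y": 0, "z": 0, "yaw": -0.1}, {"hand": -1, "x": 0, "y": 0, "z": 0, "yaw": -0.1}, {"hand": -1, "x": 0, "y": 0, "z": 0, "yaw": -0.1}, {"hand": -1, "x": 0, "y": 0, "z": 0, "yaw": -0.1}, {"hand": -1, "x": 0, "y": 0, "z": 0, "yaw": 0}, {"hand": -1, "x": 0, "y": 0, "z": 0, "yaw": 0}]}}

```text
clock: 8.55
eef_pos: [422.8, 29.1, 208.5]
eef_rot: [-3.14, -0.001, 1.307]
wrist_force: [-2.9, 4.3, -0.2]
finger_gap: 11.9
finger_force: 40.0
```

```bash
python3 -c "
from h import *
print(meas(3));s=manip.read_state();print(s['wrist_force'],s['moment'])"
```

```text
(array([ 4.22778e+02,  2.90140e+01,  2.08490e+02,  3.14300e+00,
       -1.00000e-03,  1.30700e+00]), array([0.  , 0.04, 0.03, 0.  , 0.  , 0.  ]), 8.65, 11.890646634528265)
[-2.93155528  3.94582642 -0.29835268] [ 1.09714357  0.92386563 -0.10320223]
```

Emit:
{"fn": "arm_command", "kwargs": {"targets": [{"hand": -1, "x": 0, "y": 0, "z": 0, "yaw": -0.05}, {"hand": -1, "x": 0, "y": 0, "z": 0, "yaw": -0.05}, {"hand": -1, "x": 0, "y": 0, "z": 0, "yaw": -0.04}, {"hand": -1, "x": 0, "y": 0, "z": 0, "yaw": 0}, {"hand": -1, "x": 0, "y": 0, "z": 0, "yaw": 0}]}}

```text
clock: 9.2
eef_pos: [422.7, 28.9, 208.4]
eef_rot: [-3.14, -0.001, 1.447]
wrist_force: [-3.7, 4.3, -1.1]
finger_gap: 11.6
finger_force: 40.0
```

```bash
python3 -c "
from h import *
print(meas(3));s=manip.read_state();print(s['wrist_force'],s['moment'])"
```

```text
(array([ 4.22703e+02,  2.89190e+01,  2.08437e+02,  3.14300e+00,
       -1.00000e-03,  1.44600e+00]), array([0.01, 0.01, 0.01, 0.  , 0.  , 0.  ]), 9.3, 11.533616333803229)
[-4.05502451  3.66602577 -0.44658819] [ 1.02045842  1.01758053 -0.0677276 ]
```

Emit:
{"fn": "arm_command", "kwargs": {"targets": [{"hand": -1, "x": 0, "y": 0, "z": 0, "yaw": -0.04}, {"hand": -1, "x": 0, "y": 0, "z": 0, "yaw": -0.04}, {"hand": -1, "x": 0, "y": 0, "z": 0, "yaw": 0}, {"hand": -1, "x": 0, "y": 0, "z": 0, "yaw": 0}]}}

```text
clock: 9.75
eef_pos: [422.7, 28.9, 208.4]
eef_rot: [-3.14, -0.001, 1.527]
wrist_force: [-3.8, 3.2, -0.5]
finger_gap: 11.4
finger_force: 40.0
```

```bash
python3 -c "
from h import *
print(meas(3));s=manip.read_state();print(s['wrist_force'],s['moment'])"
```

```text
(array([ 4.22663e+02,  2.89200e+01,  2.08428e+02,  3.14300e+00,
       -1.00000e-03,  1.52600e+00]), array([0.  , 0.01, 0.01, 0.  , 0.  , 0.  ]), 9.85, 11.914735387865692)
[-4.36591638  3.68463739  0.57276452] [ 1.04435284  1.11589334 -0.10092533]
```

Emit:
{"fn": "arm_command", "kwargs": {"targets": [{"hand": -1, "x": 0, "y": 0, "z": 0, "yaw": -0.03}, {"hand": -1, "x": 0, "y": 0, "z": 0, "yaw": -0.03}, {"hand": -1, "x": 0, "y": 0, "z": 0, "yaw": 0}, {"hand": -1, "x": 0, "y": 0, "z": 0, "yaw": 0}]}}

```text
clock: 10.3
eef_pos: [422.6, 28.8, 208.4]
eef_rot: [-3.14, -0.001, 1.586]
wrist_force: [-3.8, 2.2, -0.5]
finger_gap: 12.0
finger_force: 40.0
```

```bash
python3 -c "
from h import *
print(meas(3));s=manip.read_state();print(s['wrist_force'],s['moment'])
im=camera('wrist');cv2.imwrite('pics/w5f.png',im[:,:,::-1])
cv2.imwrite('pics/w5.png',cv2.resize(im[90:270,140:380],(800,600),interpolation=cv2.INTER_CUBIC)[:,:,::-1])"
```

```text
(array([ 4.22620e+02,  2.88300e+01,  2.08405e+02,  3.14300e+00,
       -1.00000e-03,  1.58600e+00]), array([0.01, 0.01, 0.01, 0.  , 0.  , 0.  ]), 10.4, 12.1726433170727)
[-4.28458146  3.26996979 -0.28228101] [ 0.94698873  1.15119958 -0.27802662]
```

View pics/w5.png

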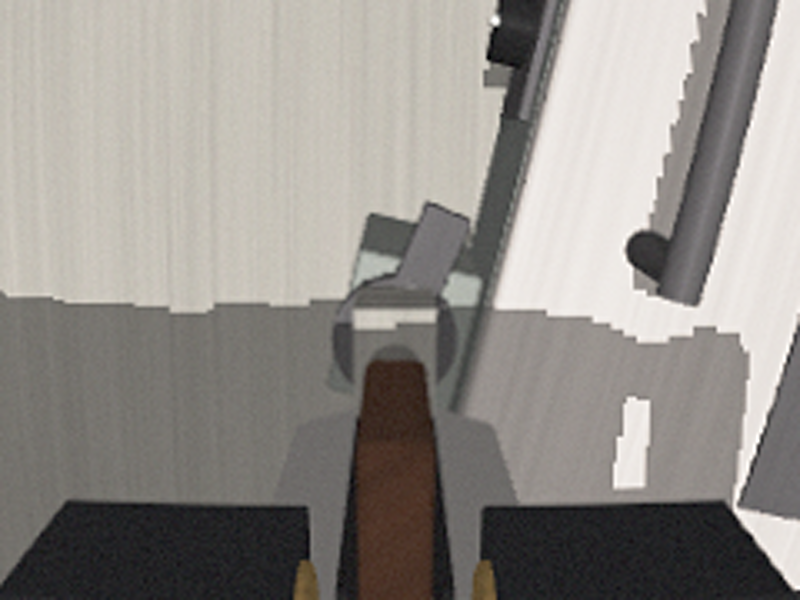

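The finger is swung clear of the lid (tip at (445,215), about 0.38 rad off the key), and the torque jump confirms the stop. I'll relieve the key, lift it and turn back.

Emit:
{"fn": "arm_command", "kwargs": {"targets": [{"hand": -1, "x": 0, "y": 0, "z": 0, "yaw": 0.1}, {"hand": -1, "x": 0, "y": 0, "z": 0, "yaw": 0.1}, {"hand": -1, "x": 0, "y": 0, "z": 0, "yaw": 0.1}, {"hand": -1, "x": 0, "y": 0, "z": 0, "yaw": 0}, {"hand": -1, "x": 0, "y": 0, "z": -0.008, "yaw": 0}, {"hand": -1, "x": 0, "y": 0, "z": -0.012, "yaw": 0}, {"hand": -1, "x": 0, "y": 0, "z": -0.02, "yaw": 0}, {"hand": -1, "x": 0, "y": 0, "z": -0.025, "yaw": 0}]}}

```text
clock: 11.3
eef_pos: [422.9, 28.5, 274.8]
eef_rot: [-3.141, 0.0, 1.288]
wrist_force: [0.1, 0.2, -0.5]
finger_gap: 11.6
finger_force: 40.0
```

Emit:
{"fn": "arm_command", "kwargs": {"targets": [{"hand": -1, "x": 0, "y": 0, "z": 0, "yaw": 0.1254}, {"hand": -1, "x": 0, "y": 0, "z": 0, "yaw": 0.1254}, {"hand": -1, "x": 0, "y": 0, "z": 0, "yaw": 0.1254}, {"hand": -1, "x": 0, "y": 0, "z": 0, "yaw": 0.1254}, {"hand": -1, "x": 0, "y": 0, "z": 0, "yaw": 0.1254}, {"hand": -1, "x": 0, "y": 0, "z": 0, "yaw": 0.1254}, {"hand": -1, "x": 0, "y": 0, "z": 0, "yaw": 0.1254}, {"hand": -1, "x": 0, "y": 0, "z": 0, "yaw": 0.1254}, {"hand": -1, "x": 0, "y": 0, "z": 0, "yaw": 0.1254}, {"hand": -1, "x": 0, "y": 0, "z": 0, "yaw": 0.1254}]}}

```text
clock: 12.3
eef_pos: [423.3, 28.6, 274.6]
eef_rot: [3.141, -0.001, 0.029]
wrist_force: [-0.7, 0.0, -1.8]
finger_gap: 12.1
finger_force: 40.0
```

```bash
python3 -c "
from h import *
print(meas(4));c=get_calibration('wrist')
im=camera('wrist');cv2.imwrite('pics/w6f.png',im[:,:,::-1])
a=cv2.resize(im[90:210,190:330],(400,343),interpolation=cv2.INTER_CUBIC)
cv2.imwrite('pics/w6.png',a[:,:,::-1])
print(proj(c,[(422.6+16,28.8+10.5,178),(422.6+16,28.8-10.5,178)],True))"
```

```text
(array([ 4.23261e+02,  2.85580e+01,  2.74508e+02,  3.14100e+00,
       -1.00000e-03,  3.10000e-02]), array([0.01, 0.01, 0.12, 0.  , 0.  , 0.01]), 12.45, 11.757343700853157)
[[247.96781773 175.54728998]
 [270.27383883 176.33840632]]
```

```bash
python3 -c "
import cv2
a=cv2.imread('pics/w3f.png',0);b=cv2.imread('pics/w6f.png',0)
for (x0,x1,y0,y1) in [(243,275,172,200),(243,275,195,225),(240,280,172,225)]:
    t=cv2.resize(a[y0:y1,x0:x1],None,fx=4,fy=4,interpolation=3);s=cv2.resize(b[y0-6:y1+6,x0-6:x1+6],None,fx=4,fy=4,interpolation=3)
    m=cv2.minMaxLoc(cv2.matchTemplate(cv2.Canny(s,20,60)*1,cv2.Canny(t,20,60),5));n=cv2.minMaxLoc(cv2.matchTemplate(s,t,5))
    print([(q[1],q[3][0]/4-6,q[3][1]/4-6) for q in (m,n)])
"
```

```text
[(0.47019535303115845, 0.0, 0.0), (0.327166348695755, 0.0, 6.0)]
[(0.5174844861030579, 0.0, 0.0), (0.9898478388786316, 0.0, 0.0)]
[(0.4625360667705536, 0.0, 0.0), (0.7336555123329163, 0.0, 4.0)]
```

Emit:
{"fn": "arm_command", "kwargs": {"targets": [{"hand": -1, "x": 0.0088, "y": 0.0372, "z": 0, "yaw": 0}, {"hand": -1, "x": 0.0088, "y": 0.0372, "z": 0, "yaw": 0}, {"hand": -1, "x": 0.0088, "y": 0.0372, "z": 0, "yaw": 0}, {"hand": -1, "x": 0.0088, "y": 0.0372, "z": 0, "yaw": 0}, {"hand": -1, "x": 0.0088, "y": 0.0372, "z": 0, "yaw": 0}, {"hand": -1, "x": 0.0088, "y": 0.0372, "z": 0, "yaw": 0}, {"hand": -1, "x": 0.0088, "y": 0.0372, "z": 0, "yaw": 0}, {"hand": -1, "x": 0.0088, "y": 0.0372, "z": 0, "yaw": 0}, {"hand": -1, "x": 0.0088, "y": 0.0372, "z": 0, "yaw": 0}, {"hand": -1, "x": 0.0088, "y": 0.0372, "z": 0, "yaw": 0}]}}

```text
clock: 13.55
eef_pos: [523.4, -341.9, 273.5]
eef_rot: [-3.142, 0.0, 0.036]
wrist_force: [0.7, 0.1, 0.0]
finger_gap: 12.1
finger_force: 40.0
```

Emit:
{"fn": "arm_command", "kwargs": {"targets": [{"hand": -1, "x": 0, "y": 0, "z": 0.04, "yaw": 0}, {"hand": -1, "x": 0, "y": 0, "z": 0.04, "yaw": 0}, {"hand": -1, "x": 0, "y": 0, "z": 0.03, "yaw": 0}, {"hand": -1, "x": 0, "y": 0, "z": 0.02, "yaw": 0}, {"hand": -1, "x": 0, "y": 0, "z": 0, "yaw": 0}, {"hand": -1, "x": 0, "y": 0, "z": 0, "yaw": 0}, {"hand": -1, "x": 0, "y": 0, "z": 0, "yaw": 0}]}}

```text
clock: 14.25
eef_pos: [523.8, -340.7, 145.2]
eef_rot: [3.14, -0.002, 0.034]
wrist_force: [0.1, -0.3, -1.3]
finger_gap: 11.5
finger_force: 40.0
```

```bash
python3 -c "
from h import *
print(meas(4))"
```

```text
(array([ 5.23751e+02, -3.40649e+02,  1.45020e+02,  3.14000e+00,
       -2.00000e-03,  3.30000e-02]), array([0.09, 0.07, 0.24, 0.  , 0.  , 0.  ]), 14.4, 12.008919984307271)
```

Emit:
{"fn": "arm_command", "kwargs": {"targets": [{"hand": -1, "x": 0, "y": 0, "z": 0.012, "yaw": 0}, {"hand": -1, "x": 0, "y": 0, "z": 0.012, "yaw": 0}, {"hand": -1, "x": 0, "y": 0, "z": 0.01, "yaw": 0}, {"hand": -1, "x": 0, "y": 0, "z": 0.0085, "yaw": 0}, {"hand": -1, "x": 0, "y": 0, "z": 0, "yaw": 0}, {"hand": -1, "x": 0, "y": 0, "z": 0, "yaw": 0}]}}

```text
clock: 15.05
eef_pos: [523.8, -340.5, 101.2]
eef_rot: [3.141, -0.002, 0.033]
wrist_force: [1.5, 0.2, 3.7]
finger_gap: 12.0
finger_force: 40.0
```

Emit:
{"fn": "arm_command", "kwargs": {"targets": [{"hand": 0, "x": 0, "y": 0, "z": 0, "yaw": 0}, {"hand": 0, "x": 0, "y": 0, "z": 0, "yaw": 0}, {"hand": 0, "x": 0, "y": 0, "z": 0, "yaw": 0}, {"hand": 0, "x": 0, "y": 0, "z": 0, "yaw": 0}, {"hand": 0, "x": 0, "y": 0, "z": 0, "yaw": 0}, {"hand": 0, "x": 0, "y": 0, "z": -0.02, "yaw": 0}, {"hand": 0, "x": 0, "y": 0, "z": -0.04, "yaw": 0}, {"hand": 0, "x": 0, "y": 0, "z": -0.05, "yaw": 0}, {"hand": 0, "x": 0, "y": 0, "z": -0.05, "yaw": 0}, {"hand": 0, "x": 0, "y": 0, "z": 0, "yaw": 0}]}}

```text
clock: 16.05
eef_pos: [524.7, -341.3, 268.6]
eef_rot: [3.135, -0.009, 0.033]
wrist_force: [0.4, -0.4, -0.7]
finger_gap: 46.8
finger_force: 0.0
```

Run:
```python
from h import *
import pickle
print(meas(4))
im=camera("top");im2=camera("scene")
# compare stand region with the start picture
a=cv2.imread("pics/scene0.png");b=im2[:,:,::-1]
r=(slice(205,275),slice(105,155))
print("diff scene stand",cv2.absdiff(a[r],np.ascontiguousarray(b[r])).mean(), cv2.absdiff(a[r],np.ascontiguousarray(b[r])).max(2).__gt__(60).sum())
# unit pose again: use measured fin, handle ends from w3 picture
c=pickle.load(open("w3.pkl","rb"))
f=lambda u,v,z:at(c,u/2.5+99.7,v/2.5+19.7,z,True).round(1)
print("bar right end",f(350,42,146),"bar left end",f(61,8,146),"corner",f(524,203,104))
w=get_calibration("wrist");print(proj(w,[(522.5,-341,143)],True))
```

```text
(array([ 5.23685e+02, -3.40650e+02,  2.63027e+02,  3.13900e+00,
       -3.00000e-03,  3.30000e-02]), array([0.62, 0.44, 3.28, 0.  , 0.  , 0.  ]), 16.2, 46.71599195109641)
diff scene stand 43.62438095238095 2011
bar right end [496.7  47.3] bar left end [521.  177.1] corner [434.6 -32.9]
[[259.78157726 187.32267311]]
```

Emit:
{"fn": "arm_command", "kwargs": {"targets": [{"hand": 0, "x": -0.0016, "y": -0.0386, "z": 0, "yaw": 0}, {"hand": 0, "x": -0.0016, "y": -0.0386, "z": 0, "yaw": 0}, {"hand": 0, "x": -0.0016, "y": -0.0386, "z": 0, "yaw": 0}, {"hand": 0, "x": -0.0016, "y": -0.0386, "z": 0, "yaw": 0}, {"hand": 0, "x": -0.0016, "y": -0.0386, "z": 0, "yaw": 0}, {"hand": 0, "x": -0.0016, "y": -0.0386, "z": 0, "yaw": 0}, {"hand": 0, "x": -0.0016, "y": -0.0386, "z": 0, "yaw": 0}, {"hand": 0, "x": -0.0016, "y": -0.0386, "z": 0, "yaw": 0}, {"hand": 0, "x": -0.0016, "y": -0.0386, "z": 0, "yaw": 0}, {"hand": 0, "x": -0.0016, "y": -0.0386, "z": 0, "yaw": 0}]}}

```text
clock: 17.35
eef_pos: [494.0, 46.4, 260.1]
eef_rot: [-3.142, 0.001, 0.033]
wrist_force: [0.7, -0.2, -0.8]
finger_gap: 47.0
finger_force: 0.0
```

Emit:
{"fn": "arm_command", "kwargs": {"targets": [{"hand": 0, "x": 0, "y": 0, "z": 0, "yaw": -0.1337}, {"hand": 0, "x": 0, "y": 0, "z": 0, "yaw": -0.1337}, {"hand": 0, "x": 0, "y": 0, "z": 0, "yaw": -0.1337}, {"hand": 0, "x": 0, "y": 0, "z": 0, "yaw": -0.1337}, {"hand": 0, "x": 0, "y": 0, "z": 0, "yaw": -0.1337}, {"hand": 0, "x": 0, "y": 0, "z": 0, "yaw": -0.1337}, {"hand": 0, "x": 0, "y": 0, "z": 0, "yaw": -0.1337}, {"hand": 0, "x": 0, "y": 0, "z": 0, "yaw": -0.1337}, {"hand": 0, "x": 0, "y": 0, "z": 0, "yaw": -0.1337}, {"hand": 0, "x": 0, "y": 0, "z": 0, "yaw": -0.1337}]}}

```text
clock: 18.35
eef_pos: [494.3, 44.9, 260.0]
eef_rot: [-3.14, 0.0, 1.375]
wrist_force: [0.2, 0.0, 0.0]
finger_gap: 46.8
finger_force: 0.0
```

Run:
```python
from h import *
import pickle
print(meas(5))
c=get_calibration("wrist");im=camera("wrist");pickle.dump(c,open("w7.pkl","wb"))
w=cv2.resize(im[60:220,180:340],(480,480),interpolation=cv2.INTER_CUBIC)
a=cv2.imread("pics/scene0.png");b=np.ascontiguousarray(camera("scene")[:,:,::-1])
r=(slice(205,275),slice(105,155))
d=cv2.absdiff(a[r],b[r]);print("diff",d.mean(),(d.max(2)>60).sum())
S=cv2.resize(np.vstack([a[r],b[r]]),(172,480),interpolation=cv2.INTER_CUBIC)
cv2.imwrite("pics/w7.png",np.hstack([w[:,:,::-1],S]))
print(proj(c,[(508.5,112.7,146)],True))
```

```text
(array([494.371,  44.923, 260.103,   3.143,   0.   ,   1.372]), array([0.05, 0.01, 0.14, 0.  , 0.  , 0.01]), 18.55, 47.18042206351262)
diff 4.6008571428571425 0
[[257.87765772 118.76671599]]
```

View pics/w7.png

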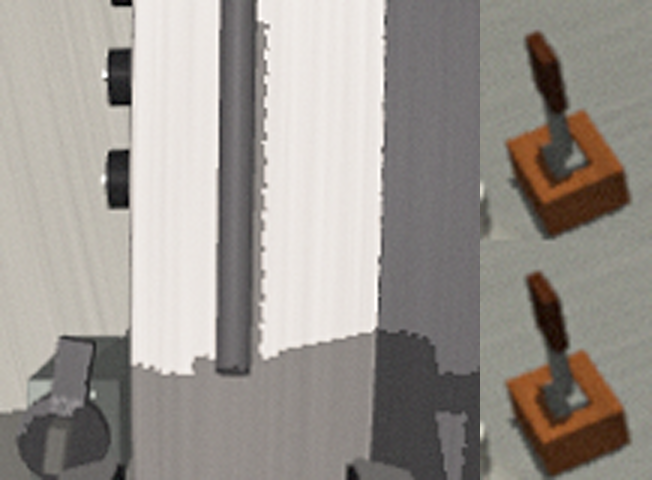

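The right panel shows the key standing in the stand exactly as at the start. The bar runs vertically at u≈233-237 with its near end at v=373, the latch is clear, and the tool is nearly parallel to the bar.

Run:
```python
from h import *
import pickle
c=pickle.load(open("w7.pkl","rb"))
f=lambda u,v,z=146:at(c,u/3+179.7,v/3+59.7,z,True)
E=f(233,373);M=f(236,100);d=(M-E)/np.hypot(*(M-E));print(E,M,"bar dir",np.arctan2(d[1],d[0]))
m=E+65*d;print("mid",m)
yaw=np.arctan2(d[1],d[0])-np.pi/2;print("unit yaw",yaw)
u=np.array([np.cos(yaw),np.sin(yaw)]);H=m+210*u
a0=np.arctan2(56,210);R=np.hypot(56,210);pr=None
for k in range(0,11):
    a=a0+k*.0785;p=(R*(np.cos(a0)-np.cos(a)),R*np.sin(a)-56)
    if pr: print(k,"dx %.1f dz %.1f"%(p[0]-pr[0],p[1]-pr[1]))
    pr=p
t=1.372;D=m-[494.4,44.9]
print("to mid: tx %.1f ty %.1f yaw %.3f"%(D@[np.cos(t),np.sin(t)],D@[np.sin(t),-np.cos(t)],-(np.arctan2(d[1],d[0])-t)))
```

```text
[494.61686765  48.8367042 ] [514.17860367 137.53520178] bar dir 1.353729188729779
mid [508.6156912  112.31136795]
unit yaw -0.21706713806511746
1 dx 5.0 dz 16.3
2 dx 6.3 dz 15.9
3 dx 7.5 dz 15.3
4 dx 8.7 dz 14.7
5 dx 9.8 dz 13.9
6 dx 10.9 dz 13.1
7 dx 11.9 dz 12.2
8 dx 12.8 dz 11.3
9 dx 13.7 dz 10.2
10 dx 14.4 dz 9.1
to mid: tx 68.9 ty 0.6 yaw 0.018
```

Emit:
{"fn": "arm_command", "kwargs": {"targets": [{"hand": 0, "x": 0.035, "y": 0.0003, "z": 0, "yaw": 0}, {"hand": 0, "x": 0.034, "y": 0.0003, "z": 0, "yaw": 0.018}, {"hand": 0, "x": 0, "y": 0, "z": 0.035, "yaw": 0}, {"hand": 0, "x": 0, "y": 0, "z": 0.035, "yaw": 0}, {"hand": 0, "x": 0, "y": 0, "z": 0.035, "yaw": 0}, {"hand": 0, "x": 0, "y": 0, "z": 0.018, "yaw": 0}, {"hand": 0, "x": 0, "y": 0, "z": 0.009, "yaw": 0}, {"hand": 0, "x": 0, "y": 0, "z": 0, "yaw": 0}, {"hand": 0, "x": 0, "y": 0, "z": 0, "yaw": 0}]}}

```text
clock: 19.6
eef_pos: [509.5, 112.5, 129.9]
eef_rot: [3.14, -0.0, 1.351]
wrist_force: [-0.7, -0.0, 0.7]
finger_gap: 46.8
finger_force: 0.0
```

Emit:
{"fn": "arm_command", "kwargs": {"targets": [{"hand": -1, "x": 0, "y": 0, "z": 0, "yaw": 0}, {"hand": -1, "x": 0, "y": 0, "z": 0, "yaw": 0}, {"hand": -1, "x": 0, "y": 0, "z": 0, "yaw": 0}, {"hand": -1, "x": 0, "y": 0, "z": 0, "yaw": 0}, {"hand": -1, "x": 0, "y": 0, "z": 0, "yaw": 0}], "newtons": 40}}

```text
clock: 20.1
eef_pos: [508.6, 112.5, 129.0]
eef_rot: [-3.141, 0.0, 1.352]
wrist_force: [-1.9, 1.1, 7.0]
finger_gap: 10.7
finger_force: 40.1
```

Emit:
{"fn": "arm_command", "kwargs": {"targets": [{"hand": -1, "x": 0, "y": 0.005, "z": -0.0163, "yaw": 0}, {"hand": -1, "x": 0, "y": 0.0063, "z": -0.0159, "yaw": 0}, {"hand": -1, "x": 0, "y": 0, "z": 0, "yaw": 0}, {"hand": -1, "x": 0, "y": 0, "z": 0, "yaw": 0}]}}

```text
clock: 20.5
eef_pos: [519.1, 110.2, 160.6]
eef_rot: [-3.139, 0.0, 1.352]
wrist_force: [-5.9, 0.6, -2.8]
finger_gap: 10.9
finger_force: 40.0
```

Emit:
{"fn": "arm_command", "kwargs": {"targets": [{"hand": -1, "x": 0, "y": 0.0075, "z": -0.0153, "yaw": 0}, {"hand": -1, "x": 0, "y": 0.0087, "z": -0.0147, "yaw": 0}, {"hand": -1, "x": 0, "y": 0.0098, "z": -0.0139, "yaw": 0}, {"hand": -1, "x": 0, "y": 0.0109, "z": -0.0131, "yaw": 0}, {"hand": -1, "x": 0, "y": 0.0119, "z": -0.0122, "yaw": 0}, {"hand": -1, "x": 0, "y": 0.0128, "z": -0.0113, "yaw": 0}, {"hand": -1, "x": 0, "y": 0.0137, "z": -0.0102, "yaw": 0}, {"hand": -1, "x": 0, "y": 0.0144, "z": -0.0091, "yaw": 0}, {"hand": -1, "x": 0, "y": 0, "z": 0, "yaw": 0}, {"hand": -1, "x": 0, "y": 0, "z": 0, "yaw": 0}]}}

```text
clock: 21.5
eef_pos: [607.0, 90.7, 263.3]
eef_rot: [3.141, -0.001, 1.352]
wrist_force: [-16.3, -0.1, 18.5]
finger_gap: 11.2
finger_force: 40.0
```

Run:
```python
from h import *
P=meas(6);print(P);s=manip.read_state();print(s["wrist_force"],s["finger_force"])
H=np.array([508.6,112.3])+210*np.array([np.cos(-.217),np.sin(-.217)])
d=(H-P[0][:2])@[np.cos(-.217),np.sin(-.217)];z=P[0][2]+17-90
print("lid angle deg",np.degrees(np.arctan2(z,d)-np.arctan2(56,210)),"radius",np.hypot(d,z))
camera("scene");im=camera("scene");cv2.imwrite("pics/end.png",im[:,:,::-1])
a=cv2.imread("pics/scene0.png");r=(slice(205,275),slice(105,155))
d=cv2.absdiff(a[r],np.ascontiguousarray(im[:,:,::-1][r]));print("key diff",d.mean(),(d.max(2)>60).sum())
```

```text
(array([606.811,  90.69 , 263.188,   3.141,  -0.   ,   1.352]), array([0.09, 0.02, 0.05, 0.  , 0.  , 0.  ]), 21.75, 10.852939792585733)
[-15.89995422   0.76393127  17.71054171] 40.006020069122314
lid angle deg 45.15122891978786 radius 219.42767564745446
key diff 8.364380952380952 0
```

Emit:
{"fn": "arm_command", "kwargs": {"targets": [{"hand": -1, "x": 0, "y": -0.001, "z": -0.0012, "yaw": 0}, {"hand": -1, "x": 0, "y": 0, "z": 0, "yaw": 0}, {"hand": -1, "x": 0, "y": 0, "z": 0, "yaw": 0}, {"hand": -1, "x": 0, "y": 0, "z": 0, "yaw": 0}, {"hand": -1, "x": 0, "y": 0, "z": 0, "yaw": 0}]}}

```text
clock: 22.4
eef_pos: [606.0, 90.8, 262.8]
eef_rot: [-3.141, 0.0, 1.352]
wrist_force: [-9.4, -0.2, 7.8]
finger_gap: 10.6
finger_force: 40.0
```

Run:
```python
from h import *
P=meas(4);print(P);s=manip.read_state();print(s["wrist_force"],s["finger_force"])
if s["finger_force"]>20 and abs(P[0][2]-263.5)<4: print(manip.sign_off())
```

```text
(array([605.955,  90.856, 262.809,   3.142,   0.   ,   1.352]), array([0.02, 0.01, 0.01, 0.  , 0.  , 0.  ]), 22.55, 11.133400288864545)
[-9.77597999  0.1207373   7.2395568 ] 40.00225603580475
the job is handed in; nothing more can be done
None
```

The job is handed in at about 22.6 s: the latch was turned to its stop with the key, the key is back in its stand and released, and the lid is held by its handle at about 45°; no verdict was returned.

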